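# Hang the parts bin behind the anti-jump lip of the bench rack

## Robot

A 6-joint arm with a two-finger parallel gripper is mounted at the origin on the work surface. World frame = base frame: x ahead of the robot, y to its left, z up, the work surface at z = 0. Lengths are in mm, angles in rad, forces in N, time in s.
With the tool pointing down it reaches from about 275 to 1000 mm from the base axis. Payload 8.4 kg.
Tool frame: the origin (TCP) lies between the finger pads; the fingertips stand r.tips_ahead ahead of it and the grasp point (between the pads) lies 6 mm ahead of it (r.tips_ahead is the distance from the TCP to the fingertips, in mm); z points along the fingers, y is the line along which they close (so a half turn about z gives the same grasp; the last joint's range is limited). The gripper opens to 85 mm and grips with 20 to 120 N. Pads are 22 mm wide; open, the fingers measure 114 mm over their backs; the gripper's body (76 mm by 85 mm) begins 54 mm behind the grasp point. The pads swing forward as they close: fully open they stand 13 mm farther back than shut.
Start: joints at [-1.167, 0.353, 1.633, -0, 1.155, -0.002], TCP at [246.72, -574.245, 256.281] pointing down, gripper open.
Joint ranges: [-2.63, 2.63], [-0.92, 2.1], [0.06, 2.66], [-1.3, 4.44], [0, 2.69], [-3.02, 3.02]. Speed limits (rad/s): [2.22, 2.22, 2.79, 3.14, 3.14, 3.14].

## Interface

Orientations are given as [roll, pitch, yaw] about the fixed x, y, z axes, in that order (R = Rz(yaw) Ry(pitch) Rx(roll)).
In Python, from rig import r gives the robot as it stands.
- The arm moves only by the tool carry_out, never from a script. Its arguments are lists of equal length, an entry for each row: "delta_pos": the shift along the tool's x, y, z in m, a list of three; "rot": the turn, a rotation vector about the tool's x, y, z in degrees, a list of three. A call has 1 to 8 rows; each row is the pose to reach, as a shift and turn from the pose commanded when the call began, along the tool's axes at that moment; what a row does not reach only later rows make up. A row lasts 1/8 s, in which the tool goes at most 62.5 mm and 10.7 degrees, less where a joint would pass 70% of its speed; a pose out of reach is approached as far as the arm can. A call with a gripper value outside its range is refused whole. "claw" is the finger opening in m, from 0 to 0.0854, set as the call begins (left out, the last holds). The fingers move at their own pace and stop on an object; "grip_force" is the grip in N (left out, the last holds). Time passes only in rows, so rows that repeat a pose let the fingers close. It gives the time, the measured TCP pose, the force, the opening and the grip force at its end, in the units of the state.
- r.sense(): the state, without advancing time (a new reading comes with each control period).
- r.grab_frame(name): name is "scene" or "top"; returns the picture (384x512x3 uint8, blue, green, red); there is no depth.
- r.camera_info(name): a dict with "fx", "fy", "cx", "cy" (pixels), "pose" (4x4, takes a point from camera to world coordinates). Camera axes: x right, y down, z forward; pixel columns grow to the right and rows downward; lengths in mm; the calibration is good to about 2 mm. A picture is of the moment at which its call begins. camera_info takes no time and is no camera call.
- r.sign_off(): hands the job in; it is judged then, once.
Trained networks look in the newest picture that a camera, given by its name, has taken for a name from the list of things; names that differ only in an ending like _2 or _b are one class to them, and where a whole thing is asked for, a point or a joint stands for the part that bears it (a point fixed in the world has none). Each returns a list of dicts, best first, with "p" (0 to 1); they miss things now and then, are a little off and sometimes report something else, mostly with a low value. They report only what shows in the picture. A call takes as long as a camera call. They do not tell look-alikes from the thing itself.
- r.recognise(thing, camera): "box" ([left, top, right, bottom] in pixels, round what is visible of it).
- r.cut_out(thing, camera): "mask" (384x512 bool, what is visible of it) and "box" ([left, top, right, bottom] in pixels, round what is visible of it).
The state is a dict: "clock": time; "qpos": joint angles; "qvel": joint speeds; "joint_efforts": joint torques, N m; "eef_pos": TCP position; "tcp_rot": TCP orientation; "contact_force": force on the tool from outside, world axes, zero at the start; "wrist_torque": the same for the moment, N m; "opening": opening from 0.0 (shut) to 1.0 (fully open); "grasp_force": force on a finger pad.
Only numpy, scipy, OpenCV 4.12 (cv2) and the standard library are available. Lean on these libraries where they do the work, as an engineer would, in place of code of your own. Each camera call takes 0.05 s, during which the arm holds its last target. There are 200 camera calls.

## Task

Hang the loose small-parts bin back on the rack's upper rail, in the empty bay midway between the two bins already hanging there. Bring the hook on its back over the rail's anti-jump lip, lower it behind the lip and press it gently down past the keeper spring until the hook sits fully home on the lip, pressed home by hand and not dropped, without leaning hard on the rail; then let go and leave it hanging. Leave the other things on the bench alone and don't bump the rack or its other bins.

Things in the scene. Friction and masses are not known exactly. Their poses are not given: they have to be found in the camera images.
- bin_mid (a point): centre of the loose bin, half-way up, 46 mm ahead of its back face. Grey rigid open-fronted bin with bolts, 92 long (x) x 58 wide (y) x 55 mm high, 0.25 to 0.45 kg, starts upright on the bench. x points to the back (hook side), z up. Side walls are flat outside, full height from 12 mm ahead of this point to the back, then slope to a 28 mm front: grip across the 58 mm from above
- bin_flange: flange of the bin's hook: a 5 mm thick ledge along the whole back, level with the top edge, standing 8.5 mm out from the back face. Its underside, 50 mm above the bin's underside, comes to bear on the lip. Pressing it on the lip with over 25 N bends the rail. Origin: centre of the bin's underside, 27.5 mm below bin_mid, same axes
- bin_tongue: tongue of the bin's hook: 4 mm thick, hangs 14 mm down from the flange's outer edge, rounded tip 36 mm above the bin's underside, its middle 52.5 mm behind bin_mid. The 4.5 mm wide mouth between back face and tongue takes the 3 mm lip. Keep the tongue's load on rail and keeper under 50 N. Origin and axes as bin_flange
- rack: fixed two-tier steel bench rack, 384 mm long (y), 215 mm high. Origin on the bench below the front face of the rails, at mid-length; x from the bins' side into the rail, y along it, z up. Bins hang on the -x side: two like the loose one on the upper rail, centred 122 mm either side of the middle, and a lower row up to 74 mm high and 94 mm forward
- lip_foot (a point): point on the bench below the middle of the upper rail's lip, in the empty bay, 1.5 mm behind the rail's front face; axes as rack. The rail is an upright 3 mm steel strip, 45 mm tall; its rolled upper edge is the lip. It is clamped at a different height each time, the lip's edge anywhere from 128 to 188 mm above the bench: this must be seen or felt
- keeper_foot (a point): point on the bench below the anti-jump keeper: a 50 mm long spring strip 1.5 mm behind the lip, its top flared 5 mm back from 9 mm below to 1 mm above the lip's edge. The tongue goes between lip and keeper, which gives way straight back. This takes some 8 to 12 N down, bin's weight included, for about 5 mm, then less, until the flange stops solid on the lip
- pump: bystander: replacement fuel pump, a bare metal cylinder 38 mm across with a black end, about 110 mm long, lying on the bench; origin under its middle
- carton: bystander: plain black carton, 95 x 70 x 50 mm high; origin at the centre of its underside
- tape: bystander: black and orange tape measure, about 80 x 36 x 58 mm high; origin under its middle
- driver: bystander: screwdriver with a red handle, lying on the bench; origin under its middle
- reservoir: bystander: cream-white open pot, 120 mm across and 115 mm high; origin at the centre of its underside
- gasket: bystander: flat black rubber ring, 124 mm across and 6 mm thick; origin at its centre on the bench
There are look-alikes about, which are no part of the job. What is shaped like the part that bears bin_mid but blue or yellow is not meant.

How it is judged (in metres and radians):
On the way:
1. the bin's hook is behind the lip in the empty bay and the hand presses it home: flange bearing on the lip with over 3 N while the fingers still touch the bin (contact force between bin_flange and rack above 3 N and contact force between the fingers and anything else above 1 N and x of bin_mid in the frame of rack between -0.053 and -0.041 m and y of bin_mid in the frame of rack between -0.025 and 0.025 m and height (world z) of bin_mid above 0.095 m and angle between bin_mid's own z axis and vertical below 0.1 rad), for 0.2 s.
At the end, for the whole second after the job is handed in: the loose bin hangs at rest in the empty bay of the upper rail, fully home: its hook's flange rests on the lip, its centre is 41 to 53 mm in front of the rail's front face and within 25 mm of the bay's middle, it is upright and square to the rail within 0.1 rad, and nothing holds it (x of bin_mid in the frame of rack between -0.053 and -0.041 m and y of bin_mid in the frame of rack between -0.025 and 0.025 m and height (world z) of bin_mid above 0.095 m and angle between bin_mid's own z axis and vertical below 0.1 rad and contact force between bin_flange and rack above 0.3 N and angle between the x axis of bin_mid and the x axis of rack, either way round below 0.1 rad and linear speed of bin_flange below 0.02 m/s); the robot touches nothing.
It fails at once if the hook's flange is pressed on the rail with over 25 N (contact force between bin_flange and rack above 25 N).
It fails at once if the hook's tongue is pressed on the rail or keeper with over 50 N (contact force between bin_tongue and rack above 50 N).
It fails at once if the fingers or the arm bump the rack or the bins on it with over 10 N (contact force between any of the fingers, the arm and rack above 10 N).
It fails at once if another thing on the bench is moved by over 20 mm (distance of any of pump, carton, tape, driver, reservoir, gasket from where it was at the start of the episode above 0.02 m).
It also fails if it takes over 61 s, if anything falls off the work surface, if the arm or the gripper's body presses on something with over 40 N, if the wrist force passes 120 N, or if a joint passes its speed limit or range.

## Working session

There is one attempt and no reset: what is moved stays moved. The work goes in short steps, Python scripts to look and compute and a tool call to move; the robot and the scene stay as the last step left them, time stands still between calls to the robot, and variables do not carry over. Pictures are saved under pics/ and viewed, at most 10 in all, crops included, and the job is handed in when it is done.

Besides the shell and the picture viewer there is one more tool, called after ">>>" by a JSON object that holds its "name" and its "arguments". carry_out: Moves the arm, as the interface text tells. Its arguments: {"type":"object","properties":{"delta_pos":{"type":"array","items":{"type":"array","items":{"type":"number"}}},"rot":{"type":"array","items":{"type":"array","items":{"type":"number"}}},"claw":{"type":"number"},"grip_force":{"type":"number"}},"required":["delta_pos","rot"]}

```bash
mkdir -p pics; python3 - <<'E'
from rig import r
import cv2,numpy as np
s=r.sense();print({k:np.round(v,3).tolist() for k,v in s.items()},r.tips_ahead)
for c in("scene","top"):
    im=r.grab_frame(c);cv2.imwrite(f"pics/{c}0.png",im)
    i=r.camera_info(c);print(c,i['fx'],i['fy'],i['cx'],i['cy'],np.round(i['pose'],3).tolist())
    for t in("bin_mid","rack","lip_foot","bin_flange"):
        try:print(t,[(np.round(d['p'],2),np.round(d['box']).tolist()) for d in r.recognise(t,c)])
        except Exception as e:print(t,e)
a=cv2.imread("pics/scene0.png");b=cv2.imread("pics/top0.png")
cv2.imwrite("pics/s0.png",cv2.resize(a,(800,600),interpolation=cv2.INTER_CUBIC));cv2.imwrite("pics/t0.png",cv2.resize(b,(800,600),interpolation=cv2.INTER_CUBIC))
E
```

```text
{'clock': 0.0, 'qpos': [-1.167, 0.354, 1.634, 0.0, 1.155, -0.002], 'qvel': [-0.0, 0.001, -0.002, -0.001, -0.001, 0.002], 'joint_efforts': [-0.001, -60.524, -34.207, -0.0, 0.009, -0.0], 'eef_pos': [246.551, -573.839, 255.546], 'tcp_rot': [-3.14, -0.0, 0.406], 'contact_force': [0.151, 0.542, 0.433], 'wrist_torque': [-0.037, 0.026, -0.018], 'grasp_force': 0.0, 'opening': 1.0} 25.0
scene 351.9684535952726 351.9684535952726 256.24137752022074 199.68119676582688 [[0.779, 0.548, -0.305, 801.36], [0.627, -0.676, 0.387, -377.36], [0.006, -0.493, -0.87, 777.498], [0.0, 0.0, 0.0, 1.0]]
bin_mid [(np.float64(0.8), [220.0, 153.0, 250.0, 202.0]), (np.float64(0.78), [290.0, 161.0, 333.0, 202.0]), (np.float64(0.73), [143.0, 155.0, 193.0, 198.0])]
rack [(np.float64(0.88), [240.0, 33.0, 417.0, 183.0])]
lip_foot [(np.float64(0.59), [238.0, 28.0, 416.0, 181.0])]
bin_flange [(np.float64(0.68), [107.0, 297.0, 142.0, 334.0]), (np.float64(0.45), [148.0, 173.0, 164.0, 187.0])]
top 440.4572983206201 440.4572983206201 256.1228586685081 191.5502750918814 [[0.027, -0.983, 0.18, 378.686], [-1.0, -0.027, 0.004, -57.254], [0.0, -0.181, -0.984, 1114.375], [0.0, 0.0, 0.0, 1.0]]
bin_mid [(np.float64(0.97), [263.0, 280.0, 304.0, 318.0]), (np.float64(0.6), [184.0, 153.0, 216.0, 199.0]), (np.float64(0.55), [221.0, 223.0, 262.0, 258.0])]
rack [(np.float64(0.86), [66.0, 125.0, 188.0, 302.0])]
lip_foot [(np.float64(0.83), [65.0, 121.0, 187.0, 301.0])]
bin_flange []
```

View pics/s0.png

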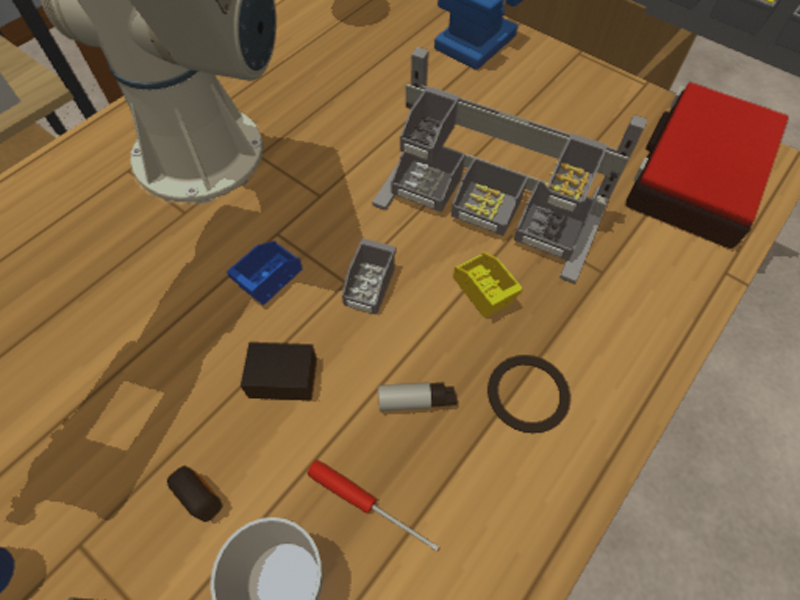

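View pics/t0.png

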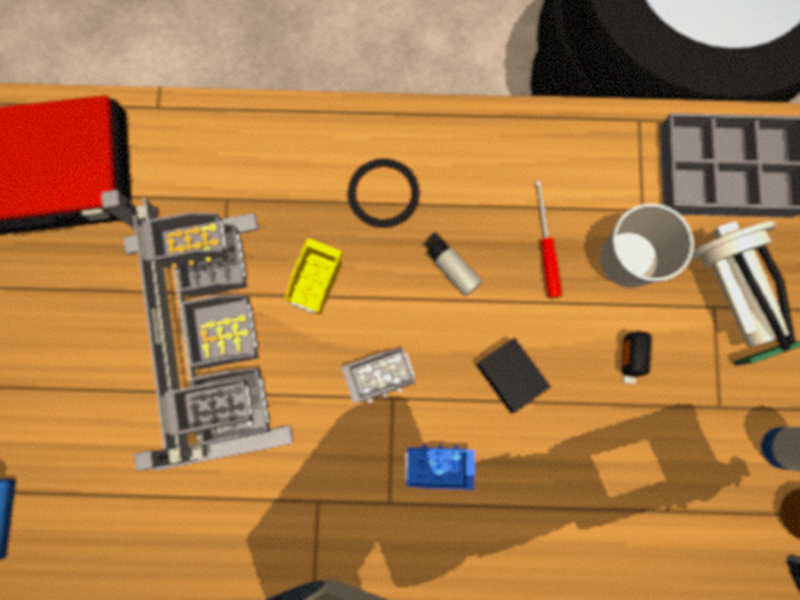

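The grey bin in the top view, at 512-scale (242,240), and in the scene view at (236,178), fits the description. The yellow one at top (201,177) and the blue one at (282,299) are look-alikes. I'll confirm it in enlarged crops.

```bash
python3 - <<'E'
import cv2,numpy as np
def crop(f,x,y,w,h,k):
    c=cv2.resize(cv2.imread(f)[y:y+h,x:x+w],None,fx=k,fy=k,interpolation=cv2.INTER_CUBIC)
    for i in range((-x)%10,w,10):
        cv2.line(c,(i*k,0),(i*k,5),(0,0,255),1)
        if (x+i)%20==0: cv2.putText(c,str(x+i),(i*k,14),0,.33,(0,0,255),1)
    for j in range((-y)%10,h,10):
        cv2.line(c,(0,j*k),(5,j*k),(0,0,255),1)
        if (y+j)%20==0: cv2.putText(c,str(y+j),(2,j*k+4),0,.33,(0,0,255),1)
    return c
cv2.imwrite("pics/rackscene.png",crop("pics/scene0.png",235,25,190,145,4))
a=crop("pics/top0.png",75,115,120,190,3)
b=np.vstack([crop("pics/top0.png",215,217,55,45,6),crop("pics/scene0.png",215,150,55,55,5)[:, :275] if 0 else cv2.copyMakeBorder(crop("pics/scene0.png",215,150,55,55,5),0,0,0,55,0)])
H=max(a.shape[0],b.shape[0])
p=lambda z:cv2.copyMakeBorder(z,0,H-z.shape[0],0,0,0)
cv2.imwrite("pics/mix.png",np.hstack([p(a),p(b)]))
E
```

```text
(no output)
```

View pics/rackscene.png

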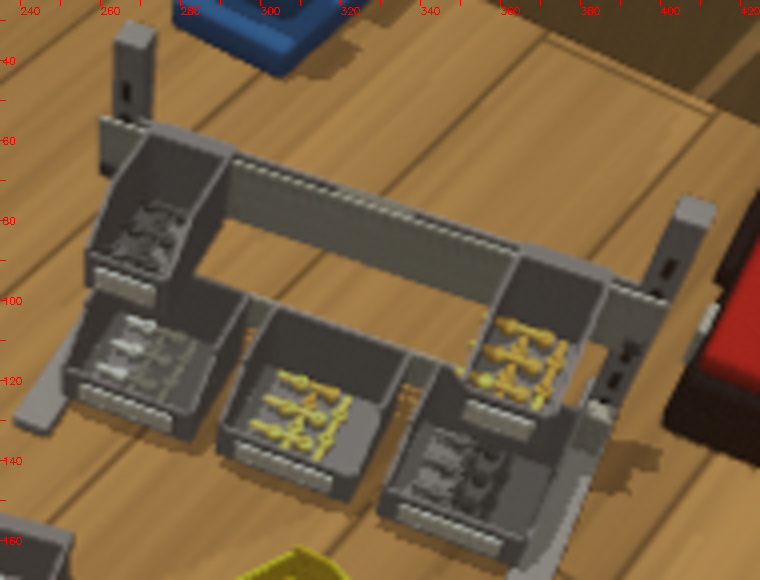

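View pics/mix.png

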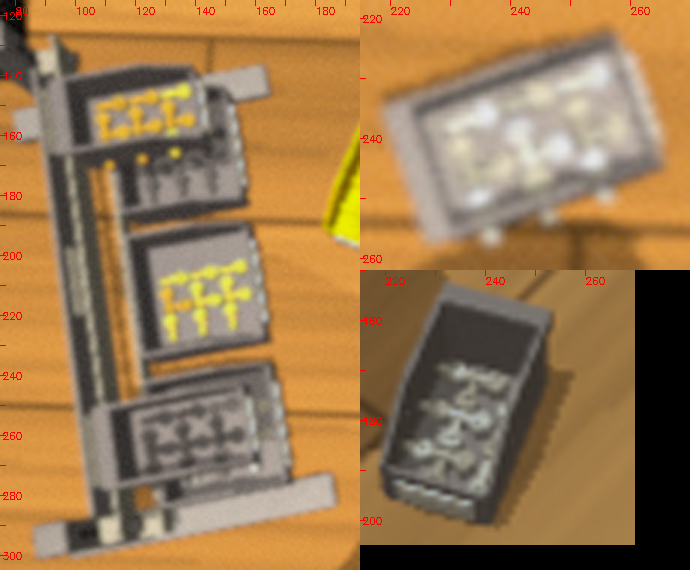

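```bash
cat > h.py <<'E'
from rig import r
import cv2,numpy as np
from scipy.optimize import least_squares,minimize
def proj(P,c):
    i=r.camera_info(c);T=np.linalg.inv(i['pose']);q=np.atleast_2d(P)@T[:3,:3].T+T[:3,3]
    return np.c_[i['fx']*q[:,0]/q[:,2]+i['cx'],i['fy']*q[:,1]/q[:,2]+i['cy']]
def place(L,x,y,yaw,z=0):
    c,s=np.cos(yaw),np.sin(yaw);L=np.atleast_2d(np.array(L,float))
    return L@np.array([[c,-s,0],[s,c,0],[0,0,1]]).T+[x,y,z]
# bin corners relative to underside centre
BIN=[(sx,sy*29,z) for sy in(-1,1) for sx,z in((-46,0),(-46,28),(-12,55),(46,55),(54.5,55),(54.5,36),(46,0))]
def sil(p,c,k=4,z=0):
    m=np.zeros((384*k,512*k),np.uint8)
    # union of hulls of convex parts
    for part in ([0,1,2,3,6,7,8,9,10,13],[3,4,5,10,11,12]):
        q=proj(place([BIN[j] for j in part],p[0],p[1],p[2],z),c)
        cv2.fillConvexPoly(m,cv2.convexHull(np.round((q+.5)*k-.5).astype(np.int32)),255)
    return m
E
python3 - <<'E'
from h import *
near={'top':(242,240),'scene':(235,178)};M={}
for c in('scene','top'):
    r.grab_frame(c)
    D=[d for d in r.cut_out('bin_mid',c)]
    for d in D:
        b=np.array(d['box']);m=((b[:2]+b[2:])/2)
        if np.hypot(*(m-near[c]))<8:
            M[c]=cv2.resize(d['mask'].astype(np.uint8)*255,None,fx=4,fy=4,interpolation=cv2.INTER_LINEAR)>127;print(c,d['p'],b);break
np.savez('m.npz',**M)
def cost(p,cs=M.keys()):
    t=0
    for c in cs:
        s=sil(p,c)>0;t+=(s^M[c]).sum()/ (s|M[c]).sum()
    return t
i=r.camera_info('top')
d=i['pose'][:3,:3]@[(242-i['cx'])/i['fx'],(240-i['cy'])/i['fy'],1];o=i['pose'][:3,3];g=o+d*(27-o[2])/d[2];print('guess',g)
for cs in (['top','scene'],['top'],['scene']):
    best=None
    for yaw in(1.2,1.5,1.9):
        s=minimize(cost,[g[0],g[1],yaw],args=(cs,),method='Nelder-Mead',options=dict(initial_simplex=[[g[0],g[1],yaw],[g[0]+10,g[1],yaw],[g[0],g[1]+10,yaw],[g[0],g[1],yaw+.3]]))
        if best is None or s.fun<best.fun:best=s
    print(cs,best.x,best.fun)
# rack fit: x,y,yaw,h
fl=lambda y,x,z:(x,y,z)
obs=[('scene',(0,192,0),(259.5,54.5)),('scene',(0,-192,0),(401,100.5)),
('scene',(0,93,0),(292.5,64.5)),('scene',(0,-93,0),(364.5,86.5)),
('top',(8.5,-151,5),(90,144.3)),('top',(8.5,-93,5),(91.7,166.7)),('top',(8.5,93,5),(103,250)),('top',(8.5,151,5),(106.7,278))]
def res(p,a=obs):
    return np.concatenate([proj(place([L],p[0],p[1],p[2],p[3]),c)[0]-uv for c,L,uv in a])
for a in(obs,obs[:4]):
    s=least_squares(res,[g[0]+50,g[1]+200,1.5,150],args=(a,),loss='soft_l1');print(s.x,np.round(s.fun.reshape(-1,2),1).tolist())
E
```

```text
scene 0.97 [221.  151.9 251.7 198.4]
guess [456.08533674 -20.88925696  27.        ]Traceback (most recent call last):
  File "<stdin>", line 21, in <module>
    res = _minimize_neldermead(fun, x0, args, callback, bounds=bounds,
                               **options)
    fsim[k] = func(sim[k])
              ~~~~^^^^^^^^
    fx = function(np.copy(x), *(wrapper_args + args))
  File "<stdin>", line 14, in cost
KeyError: 'top'
```

```bash
python3 - <<'E'
from h import *
M=dict(np.load('m.npz'))
for k in range(4):
    im=r.grab_frame('top')
    for d in r.cut_out('bin_mid','top'):
        b=np.array(d['box']);m=((b[:2]+b[2:])/2)
        if np.hypot(*(m-(242,240)))<8: M['top']=cv2.resize(d['mask'].astype(np.uint8)*255,None,fx=4,fy=4)>127;print(d['p'],b)
    if 'top' in M:break
if 'top' not in M:   # colour: grey against orange
    hsv=cv2.cvtColor(im,cv2.COLOR_BGR2HSV);m=np.zeros((384,512),np.uint8);m[218:262,214:270]=(hsv[218:262,214:270,1]<100)*255
    n,l,st,_=cv2.connectedComponentsWithStats(m);j=1+st[1:,4].argmax();print('col',st[j]);M['top']=cv2.resize((l==j).astype(np.uint8)*255,None,fx=4,fy=4)>127
np.savez('m.npz',**M)
def cost(p,cs):
    t=0
    for c in cs:
        s=sil(p,c)>0;t+=(s^M[c]).sum()/ (s|M[c]).sum()
    return t
g=[456,-21]
for cs in (['top','scene'],['top'],['scene']):
    best=None
    for yaw in(1.2,1.5,1.9):
        s=minimize(cost,[g[0],g[1],yaw],args=(cs,),method='Nelder-Mead',options=dict(initial_simplex=[[g[0],g[1],yaw],[g[0]+10,g[1],yaw],[g[0],g[1]+10,yaw],[g[0],g[1],yaw+.3]]))
        if best is None or s.fun<best.fun:best=s
    print(cs,best.x,best.fun)
    if len(cs)==2:B=best.x
obs=[('scene',(0,192,0),(259.5,54.5)),('scene',(0,-192,0),(401,100.5)),
('scene',(0,93,0),(292.5,64.5)),('scene',(0,-93,0),(364.5,86.5)),
('top',(8.5,-151,5),(90,144.3)),('top',(8.5,-93,5),(91.7,166.7)),('top',(8.5,93,5),(103,250)),('top',(8.5,151,5),(106.7,278))]
def res(p,a=obs):
    return np.concatenate([proj(place([L],p[0],p[1],p[2],p[3]),c)[0]-uv for c,L,uv in a])
for a in(obs,obs[:4]):
    s=least_squares(res,[g[0]+50,g[1]+200,1.5,150],args=(a,),loss='soft_l1');print(np.round(s.x,3),np.round(s.fun,1),s.cost)
    if len(a)>4:R=s.x
out=[]
for c,(x,y,w,h) in(('top',(75,115,200,190)),('scene',(215,25,200,190))):
    im=cv2.resize(cv2.imread(f'pics/{c}0.png'),None,fx=4,fy=4,interpolation=cv2.INTER_CUBIC)
    def ln(A,B_,col):
        q=np.round((proj(np.vstack([A,B_]),c)+.5)*4-.5).astype(int);cv2.line(im,tuple(map(int,q[0])),tuple(map(int,q[1])),col,1)
    P=lambda *L:place([L],R[0],R[1],R[2],R[3])
    ln(P(0,-192,0),P(0,192,0),(0,0,255));ln(P(0,-192,-45),P(0,192,-45),(0,255,0))
    for yc in(-122,122):
        K=[(-58,yc-29,5),(8.5,yc-29,5),(8.5,yc+29,5),(-58,yc+29,5)]
        for i in range(4):ln(P(*K[i]),P(*K[(i+1)%4]),(255,0,255))
    cs_,_=cv2.findContours(sil(B,c),0,2);cv2.drawContours(im,cs_,-1,(255,255,0),1)
    out.append(im[y*4:(y+h)*4,x*4:(x+w)*4][::2,::2] if 0 else im[y*4:(y+h)*4,x*4:(x+w)*4])
v=np.hstack(out);v=cv2.resize(v,(800,380),interpolation=cv2.INTER_AREA);cv2.imwrite('pics/ov.png',v)
E
```

```text
0.63 [219.9 220.7 265.3 257.7]
['top', 'scene'] [457.8772498  -26.1324919    1.94366266] 0.09947789186215474
['top'] [458.40779617 -26.80760056   1.95814767] 0.05130665462550093
['scene'] [457.68177858 -25.1111864    1.93062566] 0.033672711846431225Traceback (most recent call last):
  File "<stdin>", line 32, in <module>
    return func(*args, **kwargs)
    result = trf(vector_fun.fun, vector_fun.jac, x0, f0, J0, lb, ub, ftol, xtol,
                 gtol, max_nfev, x_scale, loss_function, tr_solver,
                 tr_options.copy(), verbose, callback=callback_wrapped)
    return trf_no_bounds(
        fun, jac, x0, f0, J0, ftol, xtol, gtol, max_nfev, x_scale,
        loss_function, tr_solver, tr_options, verbose, callback=callback)
    f_new = fun(x_new)
    self._update_fun()
    ~~~~~~~~~~~~~~~~^^
    self.f = self.fun_wrapped(xp_copy(self.x))
             ~~~~~~~~~~~~~~~~^^^^^^^^^^^^^^^^^
    return np.atleast_1d(self.fun(x))
                         ~~~~~~~~^^^
    return self.f(x, *self.args, **self.kwargs)
           ~~~~~~^^^^^^^^^^^^^^^^^^^^^^^^^^^^^^
  File "<stdin>", line 30, in res
  File "h.py", line 5, in proj
    i=r.camera_info(c);T=np.linalg.inv(i['pose']);q=np.atleast_2d(P)@T[:3,:3].T+T[:3,3]
ValueError: time passes only in moves, steps and waits
```

```bash
python3 - <<'E'
s=open('h.py').read().replace("def proj","C={c:r.camera_info(c) for c in('scene','top')}\ndef proj").replace("i=r.camera_info(c);","i=C[c];")
open('h.py','w').write(s)
E
cat > fit.py <<'E'
from h import *
g=[456,-21];B=[457.9,-26.1,1.944]
obs=[('scene',(0,192,0),(259.5,54.5)),('scene',(0,-192,0),(401,100.5)),
('scene',(0,93,0),(292.5,64.5)),('scene',(0,-93,0),(364.5,86.5)),
('top',(8.5,-151,5),(90,144.3)),('top',(8.5,-93,5),(91.7,166.7)),('top',(8.5,93,5),(103,250)),('top',(8.5,151,5),(106.7,278))]
def res(p,a=obs):
    return np.concatenate([proj(place([L],p[0],p[1],p[2],p[3]),c)[0]-uv for c,L,uv in a])
for a in(obs,obs[:4]):
    s=least_squares(res,[g[0]+50,g[1]+300,1.4,150],args=(a,),loss='soft_l1');print(np.round(s.x,3),np.round(s.fun,1),s.cost)
    if len(a)>4:R=s.x
out=[]
for c,(x,y,w,h) in(('top',(75,115,200,190)),('scene',(215,25,200,190))):
    im=cv2.resize(cv2.imread(f'pics/{c}0.png'),None,fx=4,fy=4,interpolation=cv2.INTER_CUBIC)
    def ln(A,B_,col):
        q=np.round((proj(np.vstack([A,B_]),c)+.5)*4-.5).astype(int);cv2.line(im,tuple(map(int,q[0])),tuple(map(int,q[1])),col,1)
    P=lambda *L:place([L],R[0],R[1],R[2],R[3])
    ln(P(0,-192,0),P(0,192,0),(0,0,255));ln(P(0,-192,-45),P(0,192,-45),(0,255,0))
    for yc in(-122,122):
        K=[(-58,yc-29,5),(8.5,yc-29,5),(8.5,yc+29,5),(-58,yc+29,5)]
        for i in range(4):ln(P(*K[i]),P(*K[(i+1)%4]),(255,0,255))
    cs_,_=cv2.findContours(sil(B,c),0,2);cv2.drawContours(im,cs_,-1,(255,255,0),1)
    im=im[y*4:(y+h)*4,x*4:(x+w)*4]
    out.append(im)
v=np.hstack([out[0][:,:400],out[1][:600,100:780][:, :]] if 0 else [cv2.resize(o,None,fx=.5,fy=.75,interpolation=cv2.INTER_AREA) if 0 else cv2.resize(o,(400,380),interpolation=cv2.INTER_AREA) for o in out]);cv2.imwrite('pics/ov.png',v)
E
python3 fit.py; python3 -c "
from h import *
print(np.round(r.sense()['clock'],2))"
```

```text
[506.516 279.037   1.794 170.641] [-1.2 -1.4  3.5  0.8  0.9  0.2 -0.3  1.5 -1.5 -2.2  0.1  0.5  0.2  1.2
  0.2  0.6] 8.576500213856459
[495.863 297.757   1.803 152.802] [-0.3 -0.6  0.6 -0.6  1.   0.5 -2.1  0.7] 2.6603368719060216
0.8
```

View pics/ov.png

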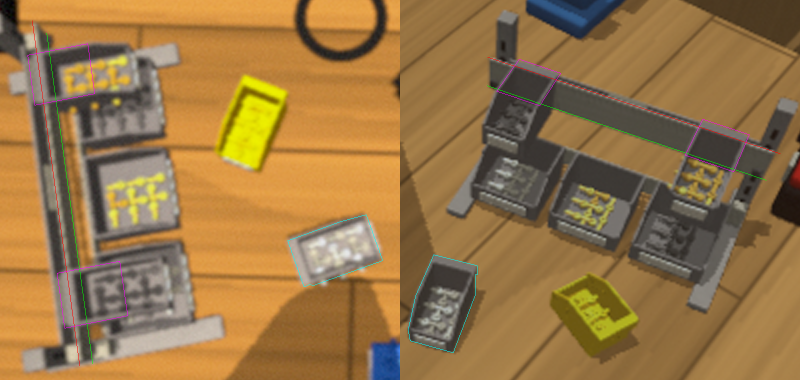

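```bash
python3 - <<'E'
s=open('fit.py').read()
i=s.index("def res")
new='''
obs+=[('scene',(-92,151,-22),(257,87.5)),('scene',(-92,93,-22),(278,95)),('scene',(8.5,151,5),(272.5,55.5)),('scene',(8.5,93,5),(293,62)),
('scene',(-92,-151,-22),(375,128)),('scene',(8.5,-93,5),(365,85.5)),('scene',(8.5,-151,5),(387.5,93)),
('scene',(0,93,-45),(293,79)),
('top',(-92,93,-22),(157.5,242.5)),('top',(-92,151,-22),(161,268)),('top',(-92,-151,-22),(140,137.5)),('top',(-92,-93,-22),(145,158.5))]
'''
s=s[:i]+new+s[i:]
s=s.replace("for a in(obs,obs[:4]):","for a in(obs,[o for o in obs if o[0]=='scene'],[o for o in obs if o[0]=='top']):").replace("if len(a)>4","if a is obs").replace("np.round(s.fun,1)","np.round(s.fun,1).reshape(-1,2).tolist()")
s=s.replace("(75,115,200,190)","(75,115,120,190)").replace("(215,25,200,190)","(235,25,180,150)").replace("cv2.resize(o,(400,380),interpolation=cv2.INTER_AREA) for","cv2.resize(o,(400,600) if o is out[0] else (400,333),interpolation=cv2.INTER_AREA) for").replace("cv2.imwrite('pics/ov.png',v)","")
s=s.replace("v=np.hstack(","Z=").replace("for o in out]);","for o in out]")+"\nZ[0]=cv2.resize(out[0],(379,600));Z[1]=cv2.copyMakeBorder(cv2.resize(out[1],(420,350)),0,250,0,0,0);cv2.imwrite('pics/ov2.png',np.hstack(Z))\n"
# front box too
s=s.replace("K=[(-58","F=[(-92,yc-29,-22),(-92,yc+29,-22)];ln(P(*F[0]),P(*F[1]),(0,255,255));ln(P(*F[0]),P(-58,yc-29,5),(0,255,255));ln(P(*F[1]),P(-58,yc+29,5),(0,255,255));K=[(-58")
open('fit2.py','w').write(s)
E
python3 fit2.py
```

```text
[507.369 274.766   1.799 172.658] [[-2.2, -0.8], [3.4, 1.1], [0.2, 0.7], [-0.7, 1.9], [-0.2, -2.7], [1.6, -0.0], [2.1, 0.8], [2.3, 0.2], [-0.9, 0.5], [-0.7, 0.5], [0.8, -0.8], [1.2, -0.5], [-1.4, 1.0], [0.5, -1.0], [1.5, -0.8], [-1.9, 0.3], [-2.4, -0.4], [-1.7, 0.6], [-2.0, -0.9], [-3.0, 2.3]] 26.298004440587988
[501.989 285.625   1.804 162.639] [[-1.4, -0.4], [2.0, 0.3], [0.6, 0.9], [-1.4, 1.5], [0.2, 0.5], [0.1, 0.2], [1.3, -0.4], [1.5, -0.3], [-2.1, -0.1], [-0.3, -1.3], [0.4, -1.4], [-1.6, 0.3]] 9.527217394124737
[507.482 272.846   1.795 175.239] [[0.5, -3.1], [2.2, -0.4], [2.4, 0.7], [2.5, 0.2], [-2.0, -0.3], [-1.3, 0.8], [-1.1, -1.2], [-2.3, 2.2]] 13.494934487144118
```

View pics/ov2.png

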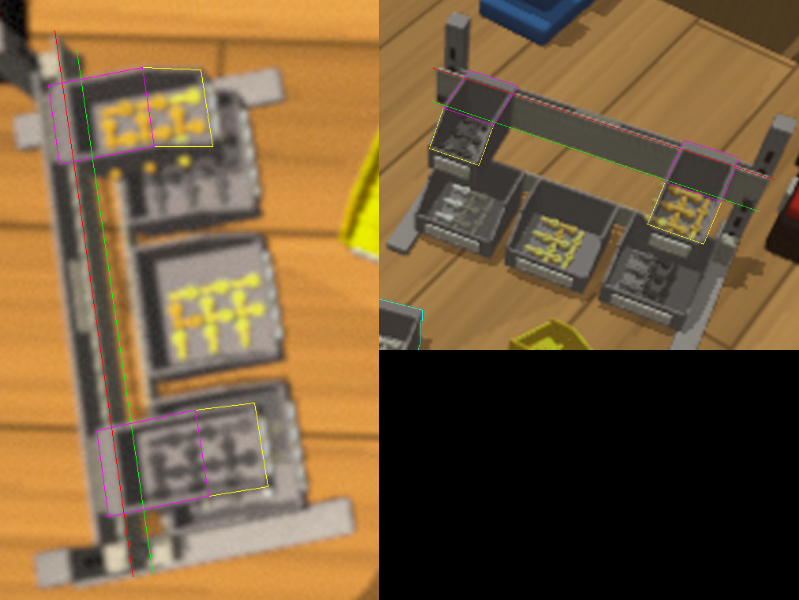

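```bash
python3 - <<'E'
import cv2,numpy as np
t=cv2.cvtColor(cv2.imread('pics/top0.png'),6);s=cv2.cvtColor(cv2.imread('pics/scene0.png'),6)
print('top u86..116');
for v in(172,178,184,190,208,228,234,240,246):print(v,t[v-1:v+2,86:117].mean(0).astype(int).tolist())
print('scene')
for u in(300,315,330,345,358):
    v0=int(round(64.5+(u-292.5)*22/72));print(u,v0-6,s[v0-6:v0+24,u-1:u+2].mean(1).astype(int).tolist())
E
```

```text
top u86..116
172 [152, 153, 156, 157, 143, 110, 73, 56, 58, 60, 84, 124, 134, 108, 75, 66, 66, 75, 92, 111, 115, 102, 105, 124, 147, 156, 143, 119, 95, 67, 49]
178 [158, 158, 159, 162, 159, 143, 104, 68, 55, 58, 61, 93, 136, 147, 111, 72, 66, 68, 76, 101, 126, 132, 118, 120, 140, 165, 174, 161, 130, 96, 66]
184 [146, 143, 145, 146, 150, 152, 134, 95, 66, 56, 57, 60, 94, 138, 141, 106, 71, 66, 69, 78, 102, 122, 122, 111, 117, 138, 158, 167, 155, 132, 107]
190 [148, 147, 150, 146, 150, 152, 149, 127, 85, 59, 59, 56, 67, 100, 134, 139, 102, 72, 68, 67, 80, 104, 121, 116, 105, 112, 135, 155, 156, 128, 90]
208 [156, 156, 157, 155, 156, 155, 155, 161, 158, 140, 105, 88, 113, 134, 131, 137, 158, 155, 116, 77, 70, 68, 75, 100, 123, 131, 114, 105, 108, 126, 152]
228 [162, 163, 165, 164, 163, 164, 163, 163, 164, 164, 167, 158, 130, 89, 60, 56, 57, 64, 94, 137, 143, 108, 72, 66, 71, 82, 108, 134, 138, 124, 125]
234 [156, 158, 159, 158, 161, 159, 159, 159, 159, 162, 163, 163, 151, 122, 81, 59, 57, 58, 68, 99, 130, 132, 98, 73, 69, 71, 83, 112, 134, 135, 121]
240 [162, 163, 162, 162, 162, 162, 16
[... 269 characters left out ...]
300 61 [125, 125, 125, 126, 92, 68, 124, 92, 73, 72, 74, 74, 73, 73, 74, 75, 74, 74, 74, 74, 74, 100, 120, 123, 128, 131, 130, 128, 128, 129]
315 65 [131, 129, 126, 125, 123, 86, 63, 120, 89, 73, 74, 76, 77, 75, 75, 75, 76, 75, 75, 75, 76, 75, 94, 95, 102, 114, 123, 125, 125, 126]
330 70 [121, 117, 107, 100, 115, 116, 111, 130, 91, 74, 74, 75, 76, 75, 74, 74, 75, 74, 75, 74, 76, 75, 93, 126, 131, 131, 131, 129, 129, 129]
345 75 [129, 130, 131, 131, 128, 88, 75, 121, 88, 71, 72, 72, 74, 74, 74, 73, 74, 74, 75, 74, 74, 75, 87, 116, 120, 119, 120, 122, 124, 125]
358 79 [125, 125, 125, 125, 127, 102, 74, 126, 99, 76, 72, 73, 74, 75, 75, 73, 75, 76, 82, 87, 89, 90, 89, 92, 83, 87, 89, 70, 67, 73]
```

```bash
cat > fit3.py <<'E'
from h import *
L1=[(97.8,172),(98.7,178),(99.5,184),(100.6,190),(105.6,228),(106.5,234),(107,240),(107.8,246)]
L2=[(103.8,172),(104.7,178),(105.6,184),(114,246)]
S1=[(300,67.1),(315,72.1),(345,82.1),(358,86.1)];S2=[(300,81.9),(330,92.1),(345,97.2)]
def dist(p,c,L,pts):
    q=proj(place([(L[0],-80,L[1]),(L[0],80,L[1])],*p[:3],p[3]),c);d=q[1]-q[0];n=np.array([-d[1],d[0]])/np.hypot(*d)
    return (np.array(pts)-q[0])@n
mid=[('top',(4,0,0),(101,208.5)),('scene',(0,192,0),(260,54.5)),('scene',(0,-192,0),(401.5,100.5)),('scene',(8.5,93,5),(293,62)),('scene',(8.5,-93,5),(365,85.5)),
('top',(0,-93,0),(0,167)),('top',(0,93,0),(0,249.5))]
def res(p,w=(1,1,1,1)):
    a=[w[0]*dist(p,'top',(1.5,0),L1),w[1]*dist(p,'top',(0,-45),L2),w[2]*dist(p,'scene',(1.5,0),S1),w[3]*dist(p,'scene',(0,-45),S2)]
    for c,L,uv in mid:
        q=proj(place([L],*p[:3],p[3]),c)[0]-uv;a.append([.3*q[1 if c=='top' else 0]])
    return np.concatenate(a)
if __name__=='__main__':
  for w in((1,1,1,1),(1,0,1,0),(1,1,0,0),(0,0,1,1)):
    s=least_squares(res,[502,285,1.8,160],args=(w,));print(w,np.round(s.x,3),np.round(s.fun,2).tolist())
E
python3 fit3.py
```

```text
(1, 1, 1, 1) [506.093 276.626   1.795 170.844] [-0.32, -0.39, -0.36, -0.63, -0.37, -0.44, -0.11, -0.08, 0.65, 0.6, 0.55, 0.9, -0.04, -0.11, -0.25, 0.01, 0.26, 0.22, 0.19, 0.02, -0.74, 0.73, 0.37, 0.05, 0.05, 0.36]
(1, 0, 1, 0) [506.257 275.823   1.792 171.174] [0.15, 0.06, 0.06, -0.22, -0.11, -0.2, 0.1, 0.11, 0.0, 0.0, 0.0, 0.0, 0.0, -0.02, -0.07, 0.22, 0.0, 0.0, 0.0, -0.01, -0.75, 0.7, 0.35, 0.02, 0.01, 0.35]
(1, 1, 0, 0) [507.954 284.104   1.796 148.598] [-0.26, -0.33, -0.3, -0.56, -0.29, -0.35, -0.02, 0.01, 0.55, 0.5, 0.45, 0.84, 0.0, 0.0, 0.0, 0.0, 0.0, 0.0, 0.0, 0.18, -0.08, 0.35, 0.79, -0.04, 0.48, 0.22]
(0, 0, 1, 1) [505.736 278.912   1.791 168.877] [-0.0, -0.0, -0.0, -0.0, -0.0, -0.0, -0.0, -0.0, 0.0, 0.0, -0.0, -0.0, -0.15, -0.16, -0.19, 0.11, 0.12, 0.19, 0.22, 0.1, -0.57, 0.7, 0.49, 0.07, 0.14, 0.43]
```

The overlay confirms the loose bin's fit, at (458,-26) with yaw 1.944. The rack origin is at about (506,276), yaw 1.794, with the lip at about 171 mm. Moving over the bin now.

>>> {"name": "carry_out", "arguments": {"delta_pos": [[0.041,-0.043,0.008],[0.082,-0.086,0.016],[0.123,-0.128,0.024],[0.164,-0.171,0.032],[0.205,-0.214,0.04],[0.246,-0.257,0.048],[0.288,-0.3,0.056],[0.329,-0.343,0.064]], "rot": [[0,0,-9],[0,0,-18],[0,0,-27],[0,0,-36],[0,0,-45],[0,0,-54],[0,0,-63],[0,0,-72]], "claw": 0.0854}}

```text
clock: 1.8
eef_pos: [414.3, -127.5, 192.5]
tcp_rot: [3.14, 0.001, 1.667]
contact_force: [0.2, 0.4, 0.2]
opening: 1.004
grasp_force: 0.0
```

>>> {"name": "carry_out", "arguments": {"delta_pos": [[0.04,0.02,0.01],[0.08,0.04,0.02],[0.1062,0.0515,0.03],[0.1062,0.0515,0.06],[0.1062,0.0515,0.09],[0.1062,0.0515,0.12],[0.1062,0.0515,0.14],[0.1062,0.0515,0.15]], "rot": [[0,0,-6],[0,0,-12],[0,0,-16.1],[0,0,-16.1],[0,0,-16.1],[0,0,-16.1],[0,0,-16.1],[0,0,-16.1]]}}

```text
clock: 2.8
eef_pos: [454.8, -18.7, 41.4]
tcp_rot: [-3.141, -0.0, 1.944]
contact_force: [0.0, -0.7, -0.8]
opening: 1.0
grasp_force: 0.0
```

>>> {"name": "carry_out", "arguments": {"delta_pos": [[0,0,0],[0,0,0],[0,0,0],[0,0,0],[0,0,0],[0,0,0]], "rot": [[0,0,0],[0,0,0],[0,0,0],[0,0,0],[0,0,0],[0,0,0]], "claw": 0.03, "grip_force": 80}}

```text
clock: 3.55
eef_pos: [455.6, -18.8, 43.1]
tcp_rot: [3.141, 0.0, 1.943]
contact_force: [-2.6, -0.1, 7.1]
opening: 0.67
grasp_force: 86.6
```

>>> {"name": "carry_out", "arguments": {"delta_pos": [[0,0,-0.01],[0,0,-0.03],[0,0,-0.06],[0,0,-0.09],[0,0,-0.12],[0,0,-0.15],[0,0,-0.17],[0,0,-0.17]], "rot": [[0,0,0],[0,0,0],[0,0,0],[0,0,0],[0,0,0],[0,0,0],[0,0,0],[0,0,0]]}}

```text
clock: 4.55
eef_pos: [455.9, -18.8, 213.9]
tcp_rot: [3.138, 0.001, 1.943]
contact_force: [0.5, 0.5, -4.3]
opening: 0.669
grasp_force: 86.3
```

>>> {"name": "carry_out", "arguments": {"delta_pos": [[0.025,0.021,0],[0.06,0.051,0],[0.095,0.081,0],[0.13,0.111,0],[0.155,0.133,0],[0.165,0.1415,0],[0.165,0.1415,0],[0.165,0.1415,0]], "rot": [[0,0,1],[0,0,3],[0,0,5],[0,0,7],[0,0,8.6],[0,0,8.6],[0,0,8.6],[0,0,8.6]]}}

```text
clock: 5.55
eef_pos: [526.2, 185.3, 211.8]
tcp_rot: [-3.14, 0.0, 1.793]
contact_force: [0.5, 0.1, -3.8]
opening: 0.665
grasp_force: 86.6
```

```bash
cat > look.py <<'E'
import sys
from h import *
n=sys.argv[1];s=r.sense();print({k:np.round(s[k],3).tolist() for k in('clock','eef_pos','tcp_rot','contact_force','opening')})
p=s['eef_pos'];R=[506.1,276.3,1.794,171]
yaw=s['tcp_rot'][2];mx,my=p[0]-8*np.cos(yaw),p[1]-8*np.sin(yaw);zb=p[2]-43
out=[]
for c,(x,y,w,h) in(('top',(80,130,100,150)),('scene',(240,20,160,150))):
    im=cv2.resize(r.grab_frame(c),None,fx=4,fy=4,interpolation=cv2.INTER_CUBIC)
    cs_,_=cv2.findContours(sil((mx,my,yaw),c,4,zb),0,2);cv2.drawContours(im,cs_,-1,(255,255,0),1)
    q=np.round((proj(place([(1.5,-93,0),(1.5,93,0)],*R[:3],R[3]),c)+.5)*4).astype(int);cv2.line(im,tuple(map(int,q[0])),tuple(map(int,q[1])),(0,0,255),1)
    out.append(im[y*4:(y+h)*4,x*4:(x+w)*4])
v=np.hstack(out);cv2.imwrite(f'pics/{n}.png',cv2.resize(v,(800,int(v.shape[0]*800/v.shape[1]))))
E
python3 look.py l1
```

```text
{'clock': 5.55, 'eef_pos': [526.177, 185.271, 211.808], 'tcp_rot': [-3.14, 0.0, 1.793], 'contact_force': [0.458, 0.095, -3.801], 'opening': 0.665}
```

View pics/l1.png

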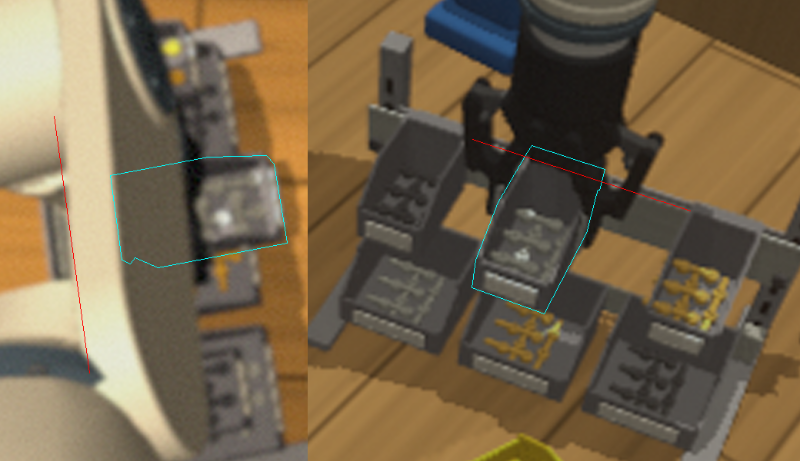

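>>> {"name": "carry_out", "arguments": {"delta_pos": [[0.01,0,0.005],[0.02,0,0.012],[0.03,0,0.02],[0.038,0,0.025],[0.044,0,0.025],[0.047,0,0.025],[0.048,0,0.025],[0.048,0,0.025]], "rot": [[0,0,0],[0,0,0],[0,0,0],[0,0,0],[0,0,0],[0,0,0],[0,0,0],[0,0,0]]}}

```text
clock: 6.65
eef_pos: [516.4, 233.2, 187.5]
tcp_rot: [3.141, -0.0, 1.793]
contact_force: [0.7, -0.1, -3.7]
opening: 0.667
grasp_force: 86.6
```

>>> {"name": "carry_out", "arguments": {"delta_pos": [[0.001,0,0],[0.001,0,0],[0.002,0,0],[0.002,0,0],[0.003,0,0],[0.003,0,0],[0.003,0,0]], "rot": [[0,0,0],[0,0,0],[0,0,0],[0,0,0],[0,0,0],[0,0,0],[0,0,0]]}}

```text
clock: 7.52
eef_pos: [515.6, 236.2, 187.3]
tcp_rot: [-3.142, -0.0, 1.793]
contact_force: [0.4, -0.1, -4.2]
opening: 0.666
grasp_force: 86.6
```

>>> {"name": "carry_out", "arguments": {"delta_pos": [[0.0005,0,0],[0.001,0,0],[0.001,0,0],[0.0015,0,0],[0.002,0,0],[0.002,0,0]], "rot": [[0,0,0],[0,0,0],[0,0,0],[0,0,0],[0,0,0],[0,0,0]]}}

```text
clock: 8.28
eef_pos: [515.4, 237.1, 187.3]
tcp_rot: [-3.142, 0.002, 1.794]
contact_force: [2.3, -7.3, -1.5]
opening: 0.669
grasp_force: 86.6
```

>>> {"name": "carry_out", "arguments": {"delta_pos": [[0.0005,0,0],[0.001,0,0],[0.001,0,0],[0.0015,0,0],[0.0015,0,0]], "rot": [[0,0,0],[0,0,0],[0,0,0],[0,0,0],[0,0,0]]}}

```text
clock: 8.9
eef_pos: [515.4, 237.2, 187.5]
tcp_rot: [-3.141, 0.004, 1.794]
contact_force: [4.0, -15.1, 0.4]
opening: 0.668
grasp_force: 86.7
```

>>> {"name": "carry_out", "arguments": {"delta_pos": [[-0.002,0,0],[-0.0033,0,0],[-0.0033,0,0.001],[-0.0033,0,0.003],[-0.0033,0,0.004],[-0.0033,0,0.005],[-0.0033,0,0.005]], "rot": [[0,0,0],[0,0,0],[0,0,0],[0,0,0],[0,0,0],[0,0,0],[0,0,0]]}}

```text
clock: 9.78
eef_pos: [515.5, 236.4, 182.2]
tcp_rot: [-3.141, 0.0, 1.793]
contact_force: [0.2, -0.4, -3.5]
opening: 0.666
grasp_force: 86.6
```

>>> {"name": "carry_out", "arguments": {"delta_pos": [[0,0,0.001],[0,0,0.002],[0,0,0.002]], "rot": [[0,0,0],[0,0,0],[0,0,0]]}}

```text
clock: 10.15
eef_pos: [515.5, 236.3, 180.2]
tcp_rot: [-3.141, 0.0, 1.793]
contact_force: [1.0, -0.1, -3.4]
opening: 0.668
grasp_force: 86.6
```

>>> {"name": "carry_out", "arguments": {"delta_pos": [[0,0,0.001],[0,0,0.002],[0,0,0.002]], "rot": [[0,0,0],[0,0,0],[0,0,0]]}}

```text
clock: 10.52
eef_pos: [515.5, 236.4, 178.2]
tcp_rot: [-3.141, 0.0, 1.793]
contact_force: [-0.1, -0.7, -3.5]
opening: 0.667
grasp_force: 86.6
```

>>> {"name": "carry_out", "arguments": {"delta_pos": [[0,0,0.0005],[0,0,0.001],[0,0,0.0015],[0,0,0.0015]], "rot": [[0,0,0],[0,0,0],[0,0,0],[0,0,0]]}}

```text
clock: 11.02
eef_pos: [515.7, 236.3, 176.9]
tcp_rot: [3.141, 0.0, 1.793]
contact_force: [0.7, -1.6, -2.3]
opening: 0.67
grasp_force: 86.5
```

>>> {"name": "carry_out", "arguments": {"delta_pos": [[0,0,0.0005],[0,0,0.001],[0,0,0.0015],[0,0,0.0015]], "rot": [[0,0,0],[0,0,0],[0,0,0],[0,0,0]]}}

```text
clock: 11.52
eef_pos: [515.8, 236.3, 175.5]
tcp_rot: [3.141, 0.0, 1.793]
contact_force: [1.9, -3.0, 1.1]
opening: 0.669
grasp_force: 86.7
```

>>> {"name": "carry_out", "arguments": {"delta_pos": [[0,0,0.0005],[0,0,0.001],[0,0,0.001]], "rot": [[0,0,0],[0,0,0],[0,0,0]]}}

```text
clock: 11.9
eef_pos: [515.7, 236.4, 174.3]
tcp_rot: [3.141, 0.0, 1.793]
contact_force: [2.2, -3.4, 1.5]
opening: 0.667
grasp_force: 86.8
```

>>> {"name": "carry_out", "arguments": {"delta_pos": [[0,0,0.0005],[0,0,0.001],[0,0,0.001]], "rot": [[0,0,0],[0,0,0],[0,0,0]]}}

```text
clock: 12.28
eef_pos: [515.7, 236.3, 173.3]
tcp_rot: [3.141, 0.0, 1.793]
contact_force: [1.6, -4.2, 1.8]
opening: 0.665
grasp_force: 86.9
```

>>> {"name": "carry_out", "arguments": {"delta_pos": [[0,0,0.0005],[0,0,0.001],[0,0,0.0015],[0,0,0.002],[0,0,0.002]], "rot": [[0,0,0],[0,0,0],[0,0,0],[0,0,0],[0,0,0]]}}

```text
clock: 12.9
eef_pos: [515.6, 236.3, 171.3]
tcp_rot: [3.142, 0.0, 1.793]
contact_force: [1.0, -5.4, 4.1]
opening: 0.671
grasp_force: 87.1
```

>>> {"name": "carry_out", "arguments": {"delta_pos": [[0,0,0.0005],[0,0,0.001],[0,0,0.0015],[0,0,0.002],[0,0,0.002]], "rot": [[0,0,0],[0,0,0],[0,0,0],[0,0,0],[0,0,0]]}}

```text
clock: 13.52
eef_pos: [515.2, 236.0, 168.6]
tcp_rot: [-3.14, 0.001, 1.793]
contact_force: [1.9, -5.3, -1.3]
opening: 0.667
grasp_force: 87.0
```

>>> {"name": "carry_out", "arguments": {"delta_pos": [[0,0,0.0005],[0,0,0.001],[0,0,0.0015],[0,0,0.0015]], "rot": [[0,0,0],[0,0,0],[0,0,0],[0,0,0]]}}

```text
clock: 14.02
eef_pos: [515.0, 235.9, 167.0]
tcp_rot: [-3.14, 0.001, 1.794]
contact_force: [1.4, -5.8, -1.6]
opening: 0.668
grasp_force: 87.0
```

>>> {"name": "carry_out", "arguments": {"delta_pos": [[0,0,0.0005],[0,0,0.001],[0,0,0.001]], "rot": [[0,0,0],[0,0,0],[0,0,0]]}}

```text
clock: 14.4
eef_pos: [515.1, 235.9, 166.7]
tcp_rot: [-3.14, 0.001, 1.794]
contact_force: [-0.8, -7.2, 5.7]
opening: 0.67
grasp_force: 87.8
```

>>> {"name": "carry_out", "arguments": {"delta_pos": [[0,0,0.0005],[0,0,0.001],[0,0,0.001]], "rot": [[0,0,0],[0,0,0],[0,0,0]]}}

```text
clock: 14.78
eef_pos: [515.1, 236.0, 166.5]
tcp_rot: [-3.141, 0.0, 1.794]
contact_force: [-4.2, -7.7, 13.9]
opening: 0.667
grasp_force: 88.7
```

>>> {"name": "carry_out", "arguments": {"delta_pos": [[0,0,0],[0,0,0],[0,0,0],[-0.0007,0,-0.0005],[-0.001,0,-0.001],[-0.001,0,-0.001]], "rot": [[0,0,0],[0,0,0],[0,0,0],[0,0,0],[0,0,0],[0,0,0]]}}

```text
clock: 15.52
eef_pos: [515.2, 235.7, 166.7]
tcp_rot: [-3.141, -0.001, 1.793]
contact_force: [-4.0, -0.1, 4.6]
opening: 0.665
grasp_force: 87.2
```

Home and seated; open slowly, with the grip lowered first.

>>> {"name": "carry_out", "arguments": {"delta_pos": [[0,0,0],[0,0,0],[0,0,0]], "rot": [[0,0,0],[0,0,0],[0,0,0]], "grip_force": 20}}

```text
clock: 15.9
eef_pos: [515.2, 235.7, 166.7]
tcp_rot: [-3.14, -0.001, 1.793]
contact_force: [-3.2, -0.9, 5.8]
opening: 0.669
grasp_force: 87.2
```

>>> {"name": "carry_out", "arguments": {"delta_pos": [[0,0,0],[0,0,0],[0,0,0],[0,0,0],[0,0,0],[0,0,0]], "rot": [[0,0,0],[0,0,0],[0,0,0],[0,0,0],[0,0,0],[0,0,0]], "claw": 0.08}}

```text
clock: 16.65
eef_pos: [515.8, 235.4, 166.8]
tcp_rot: [3.141, -0.0, 1.793]
contact_force: [0.2, 1.7, -0.4]
opening: 0.936
grasp_force: 0.0
```

>>> {"name": "carry_out", "arguments": {"delta_pos": [[0,0,-0.005],[0,0,-0.02],[0,0,-0.045],[0,0,-0.075],[0,0,-0.11],[0,0,-0.14],[0,0,-0.17],[0,0,-0.17]], "rot": [[0,0,0],[0,0,0],[0,0,0],[0,0,0],[0,0,0],[0,0,0],[0,0,0],[0,0,0]]}}

```text
clock: 17.65
eef_pos: [516.9, 235.9, 340.5]
tcp_rot: [3.136, -0.001, 1.793]
contact_force: [0.3, -0.0, -0.0]
opening: 0.936
grasp_force: 0.0
```

>>> {"name": "carry_out", "arguments": {"delta_pos": [[-0.04,0,0],[-0.08,0,0],[-0.12,0,0],[-0.16,0,0],[-0.2,0,0],[-0.24,0,0],[-0.28,0,0],[-0.28,0,0]], "rot": [[0,0,0],[0,0,0],[0,0,0],[0,0,0],[0,0,0],[0,0,0],[0,0,0],[0,0,0]]}}

```text
clock: 18.65
eef_pos: [577.6, -39.9, 336.3]
tcp_rot: [-3.141, 0.0, 1.79]
contact_force: [-0.9, 0.2, 0.2]
opening: 0.935
grasp_force: 0.0
```

```bash
sed -e "s/^p=s.*/p=[0,0,0];R=[506.1,276.3,1.794,173]/" -e "s/^yaw=.*/yaw=1.794;mx,my=506.1+46.75*.221,276.3-46.75*.975;zb=123/" look.py > look2.py; python3 look2.py l2
```

```text
{'clock': 18.65, 'eef_pos': [577.559, -39.926, 336.341], 'tcp_rot': [-3.141, 0.0, 1.79], 'contact_force': [-0.903, 0.194, 0.2], 'opening': 0.935}
```

View pics/l2.png

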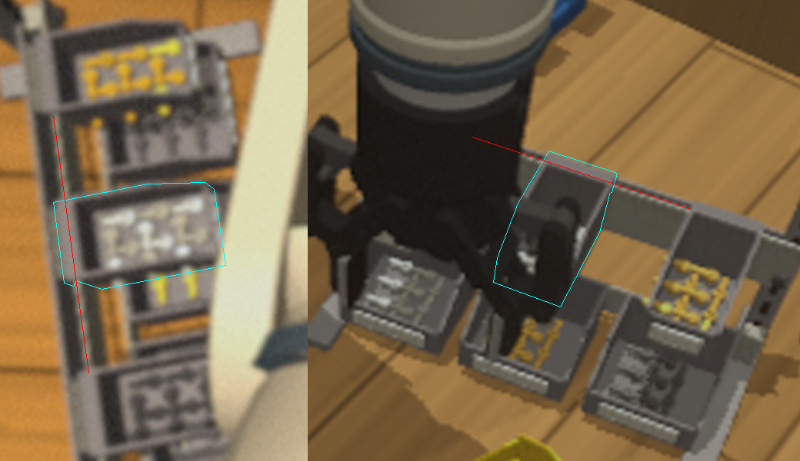

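The picture shows the bin hanging at the bay's middle (left panel, about (145,238)), with its flange in line with both neighbours and the hand clear of it.

```bash
python3 -c "
from rig import r
print(r.sign_off())"
```

```text
the job is handed in; nothing more can be done
None
```

The loose grey bin was pressed home on the upper rail's lip at about 14 N by the wrist reading, released, and left hanging midway between the other two. The job was handed in at about 19 s, and sign-off returned no verdict.

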